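# Change over the jars on the glaze-spraying carousel

### The job

Change over the glazing carousel: take the yellow sprayed jars off it and stand them well on the tan kiln batt, and stand every unglazed cream jar from the ware board on it, each upright in the middle of a station of its own. The turntable is locked by the index bolt at its right side, whose handle must be lifted over the yellow ridge before the bolt can be drawn; jars go in and out only at the loading mouth, so turn the table by its crank. When all are changed, leave a station squarely in the mouth with the bolt pushed home and its handle dropped behind the ridge again, and disturb nothing else on the bench.

Things in the scene. Friction and masses are not known exactly. Their poses are not given: they have to be found in the camera images.
- machine: Glazing machine, fixed, 340 mm square, red posts. Origin on the turntable axis at table height; -x is its front (to the robot). Turntable 310 mm across. Clear cover, top 136 mm up, open only at the loading mouth: middle of the front, 170 mm wide, from 20 mm before the axis to the front edge, open above; a station there is 105 mm before the axis. Spray gun 135-200 mm behind it, 0.23 m high.
- carousel (a joint): Turntable angle, rad, counter-clockwise from above; 0 at the start. With the bolt drawn it turns either way, up to two turns (0.1 N m friction, stays where left). At every multiple of pi/2 a station is in the middle of the mouth and a 20 mm notch in the ring under the table faces the bolt.
- crank_knob (a point): Middle of the upright black crank knob, 20 mm diameter, 25 mm high (145 to 170 mm above the table), on an arm above the cover, fixed to the turntable 52 mm from its axis. Grip it from above and lead it round the axis. At angle 0 it lies 45 degrees from machine +x towards +y.
- bolt (a joint): How far the index bolt is drawn, m: 0 home (its round nose 11 mm deep in a notch, turntable locked), 0.036 fully drawn. It slides outward along the machine's -y. The nose is clear of the ring from 0.014 on.
- catch (a joint): Lift of the bolt's handle, m, 0 to 0.018; falls back (about 3 N). Down, its foot stands behind a fixed yellow ridge that rises 7.5 mm above its underside, so the bolt moves only 4 mm. Lifted 9 mm or more it passes; past 0.023 of bolt travel it drops beyond the ridge and holds the bolt drawn. To put the bolt home: lift again, push right in, let down.
- bolt_knob (a point): Middle of the bolt's round black upright knob, 26 mm diameter, 30 mm high, on the green handle block at the machine's right side (machine -y): home it is 252 mm from the axis and 65 mm above the table. The block's top is 29 mm below this point.
- kiln_batt: The kiln batt: a tan ribbed refractory slab 220 (its x) x 140 (its y) x 12 mm, fixed, right of the robot. Origin: centre of the underside; its top is 12 mm above the table.
- station0 (a point): Centre of turntable station 0, a flat black disc 88 mm in diameter with a grey ring on it that matches a jar's foot, flush with the turntable's surface (42 mm above the table), 105 mm from the axis; turns with the table. At angle 0 it is in the mouth.
- station1 (a point): Centre of turntable station 1, a flat black disc 88 mm in diameter with a grey ring on it that matches a jar's foot, flush with the turntable's surface (42 mm above the table), 105 mm from the axis; turns with the table. It is in the mouth when joint carousel is -pi/2 (or a whole turn more or less).
- station2 (a point): Centre of turntable station 2, a flat black disc 88 mm in diameter with a grey ring on it that matches a jar's foot, flush with the turntable's surface (42 mm above the table), 105 mm from the axis; turns with the table. It is in the mouth when joint carousel is -pi (or a whole turn more or less).
- station3 (a point): Centre of turntable station 3, a flat black disc 88 mm in diameter with a grey ring on it that matches a jar's foot, flush with the turntable's surface (42 mm above the table), 105 mm from the axis; turns with the table. It is in the mouth when joint carousel is +pi/2 (or a whole turn more or less).
- raw0: Unglazed jar, pale cream-pink, matt; at the start on the wooden ware board (190 x 190 x 12 mm, left of the robot), or absent. 62 mm diameter body 60 mm high with a round neck 28 mm diameter and 24 mm high on top (84 mm in all), about 0.28 kg, standing upright. Origin: centre of the underside, z up the jar.
- raw1: Unglazed jar, pale cream-pink, matt; at the start on the wooden ware board (190 x 190 x 12 mm, left of the robot), or absent. 62 mm diameter body 60 mm high with a round neck 28 mm diameter and 24 mm high on top (84 mm in all), about 0.28 kg, standing upright. Origin: centre of the underside, z up the jar.
- raw2: Unglazed jar, pale cream-pink, matt; at the start on the wooden ware board (190 x 190 x 12 mm, left of the robot), or absent. 62 mm diameter body 60 mm high with a round neck 28 mm diameter and 24 mm high on top (84 mm in all), about 0.28 kg, standing upright. Origin: centre of the underside, z up the jar.
- raw3: Unglazed jar, pale cream-pink, matt; at the start on the wooden ware board (190 x 190 x 12 mm, left of the robot), or absent. 62 mm diameter body 60 mm high with a round neck 28 mm diameter and 24 mm high on top (84 mm in all), about 0.28 kg, standing upright. Origin: centre of the underside, z up the jar.
- glazed0: Sprayed jar, yellow; at the start on a station of the turntable, or absent. 62 mm diameter body 60 mm high with a round neck 28 mm diameter and 24 mm high on top (84 mm in all), about 0.28 kg, standing upright. Origin: centre of the underside, z up the jar.
- glazed1: Sprayed jar, yellow; at the start on a station of the turntable, or absent. 62 mm diameter body 60 mm high with a round neck 28 mm diameter and 24 mm high on top (84 mm in all), about 0.28 kg, standing upright. Origin: centre of the underside, z up the jar.
- glazed2: Sprayed jar, yellow; at the start on a station of the turntable, or absent. 62 mm diameter body 60 mm high with a round neck 28 mm diameter and 24 mm high on top (84 mm in all), about 0.28 kg, standing upright. Origin: centre of the underside, z up the jar.
- glazed3: Sprayed jar, yellow; at the start on a station of the turntable, or absent. 62 mm diameter body 60 mm high with a round neck 28 mm diameter and 24 mm high on top (84 mm in all), about 0.28 kg, standing upright. Origin: centre of the underside, z up the jar.
- prop_a: Kiln prop, a tan spool 52 mm in diameter, 100 mm high; not part of the job. Origin: its underside.
- flask: Tall yellow fired flask, 70 mm in diameter, 126 mm high; not part of the job. Origin: its underside.
- glaze_tub: White tub with a yellow lid, 116 mm in diameter, 96 mm high; not part of the job. Origin: its underside.
- sponge: Yellow sponge 80 x 55 x 30 mm; not part of the job. Origin: its underside.
- prop_b: Kiln prop like prop_a; not part of the job. Origin: its underside.

How it is judged:
On the way, in this order (a step that is already met when the one before it is completed fails the run):
1. the bolt's handle has been lifted over the ridge and the bolt drawn, handle down again (value of joint bolt above 0.023 m and value of joint catch below 0.004 m), for 0.2 s.
2. the turntable has been turned on by a station or more ((value of joint carousel above 1.3 rad or value of joint carousel below -1.3 rad)), for 0.2 s.
At the end, for the whole second after the job is handed in: Cream jars upright (0.12 rad), each within 18 mm of a station centre; yellow jars upright on the batt, centres within 85 mm along and 45 mm across of its centre; all at rest; bolt home within 6 mm and its handle down within 4 mm ((distance between raw0 and station0 below 0.018 m or distance between raw0 and station1 below 0.018 m or distance between raw0 and station2 below 0.018 m or distance between raw0 and station3 below 0.018 m) and angle between each of raw0, raw1, raw2, raw3, glazed0, glazed1, glazed2, glazed3's own z axis and vertical below 0.12 rad and linear speed of each of raw0, raw1, raw2, raw3, glazed0, glazed1, glazed2, glazed3 below 0.03 m/s and (distance between raw1 and station0 below 0.018 m or distance between raw1 and station1 below 0.018 m or distance between raw1 and station2 below 0.018 m or distance between raw1 and station3 below 0.018 m) and (distance between raw2 and station0 below 0.018 m or distance between raw2 and station1 below 0.018 m or distance between raw2 and station2 below 0.018 m or distance between raw2 and station3 below 0.018 m) and (distance between raw3 and station0 below 0.018 m or distance between raw3 and station1 below 0.018 m or distance between raw3 and station2 below 0.018 m or distance between raw3 and station3 below 0.018 m) and x of glazed0 in the frame of kiln_batt between -0.085 and 0.085 m and y of glazed0 in the frame of kiln_batt between -0.045 and 0.045 m and z of glazed0 in the frame of kiln_batt between 0.006 and 0.018 m and x of glazed1 in the frame of kiln_batt between -0.085 and 0.085 m and y of glazed1 in the frame of kiln_batt between -0.045 and 0.045 m and z of glazed1 in the frame of kiln_batt between 0.006 and 0.018 m and x of glazed2 in the frame of kiln_batt between -0.085 and 0.085 m and y of glazed2 in the frame of kiln_batt between -0.045 and 0.045 m and z of glazed2 in the frame of kiln_batt between 0.006 and 0.018 m and x of glazed3 in the frame of kiln_batt between -0.085 and 0.085 m and y of glazed3 in the frame of kiln_batt between -0.045 and 0.045 m and z of glazed3 in the frame of kiln_batt between 0.006 and 0.018 m and value of joint bolt below 0.006 m and value of joint catch below 0.004 m); the robot touches nothing.
It fails at once if something that is not part of the job is moved more than 30 mm (distance of any of prop_a, flask, glaze_tub, sponge, prop_b from where it was at the start of the episode above 0.03 m).
Of raw0, raw1, raw2, raw3 only 2 to 3 are there at a start; the rules pass over those that are not, and their reading is None.
Of glazed0, glazed1, glazed2, glazed3 only 2 to 2 are there at a start; the rules pass over those that are not, and their reading is None.
At some moment in a run one of raw0, raw1, raw2, raw3, glazed0, glazed1, glazed2, glazed3 may be knocked a few centimetres aside while the robot is not near it.
It also fails if it takes over 210 s, if anything falls off the work surface, if the arm or the gripper's body presses on something with over 40 N, if the wrist force passes 120 N, or if a joint passes its speed limit or range.

### The arm

A 6-joint arm with a two-finger parallel gripper is mounted at the origin on the work surface. World frame = base frame: x ahead of the robot, y to its left, z up, the work surface at z = 0. Lengths are in m, angles in rad, forces in N, time in s.
With the tool pointing down it reaches from about 0.225 to 0.875 m from the base axis. Payload 3.4 kg.
Tool frame: the origin (TCP) lies at the very end of the fingers, on their centre line; the grasp point (between the pads) lies 19 mm behind it; z points along the fingers, y is the direction in which the jaws open and shut (so a half turn about z gives the same grasp; the last joint's range is limited). The gripper opens to 85 mm and grips with 20 to 120 N. Pads are 22 mm wide; open, the fingers measure 114 mm over their backs; the gripper's body (76 mm by 85 mm) begins 54 mm behind the grasp point. The pads swing forward as they close: fully open they stand 13 mm farther back than shut.
Start: joints at [0.99, 0.276, 1.505, -0, 1.361, -0.121], TCP at [0.255, 0.515, 0.231] pointing down, gripper open.
Joint ranges: [-2.89, 2.89], [-0.75, 2.08], [0.22, 2.7], [-1.18, 4.32], [0.11, 2.71], [-2.7, 2.7]. Speed limits (rad/s): [2.57, 2.57, 3.14, 3.14, 3.14, 3.14].

### API

Orientations are given as a unit quaternion [w, x, y, z].
In Python, from rig import manip gives the robot as it stands. The module is installed in compiled form; this text tells all that it offers.
- The arm moves only by the tool carry_out, never from a script. Its argument "moves" is one flat list of numbers, 5 for each row, row after row: the opening in per cent of the stroke, from 0 (shut) to 100 (fully open), then the shift along the world's x, y, z in cm, then the turn about the world's z in rad. A call has exactly 10 rows; each row shifts and turns the commanded pose from where the row before left it; what a row does not reach is not made up. A row lasts 1/10 s, in which the tool goes at most 50 mm and 8.59 degrees, less where a joint would pass 70% of its speed; a pose out of reach is approached as far as the arm can. A call is refused whole if a number of a shift passes 5 or a number of a turn 0.15, either way. A call with a gripper value outside its range is refused whole. The fingers move at their own pace and stop on an object; "squeeze" is the grip in N (left out, the last holds). Time passes only in rows, so rows that do not move let the fingers close, or fill a call up. It gives the time, the measured TCP pose, the force and the opening at its end, in the units of the state.
- manip.get_state(): the state, without advancing time (a new reading comes with each control period).
- manip.get_image(name): name is "side" or "top" or "wrist"; returns the picture (384x512x3 uint8, red, green, blue); there is no depth.
- manip.camera_info(name): a dict with "fov_y" (degrees; the focal length in pixels is half the picture's height over the tangent of half this angle, whatever the lens; pixels are square), "cx", "cy" (the principal point, pixels), "rvec" (rotation vector, rad) and "tvec" (3), from world to camera coordinates, as OpenCV has them; the wrist camera has in their place "hand_eye" (4x4, takes a point from camera to tool coordinates, whose origin is the TCP and whose axes are the flange's). Camera axes: x right, y down, z forward; pixel columns grow to the right and rows downward; lengths in m; the calibration is good to about 2 mm. A picture is of the moment at which its call begins: read the wrist's pose just before it. camera_info takes no time and is no camera call.
- manip.sign_off(): hands the job in, once; it reports no verdict.
The state is a dict: "clock": time; "qpos": joint angles; "qd": joint speeds; "effort": joint torques, N m; "position": TCP position; "ee_rot": TCP orientation; "contact_force": force on the tool from outside, world axes, zero at the start; "moment": the same for the moment, N m; "width": finger opening in m.
Only numpy, scipy, OpenCV 4.12 (cv2) and the standard library are available. Lean on these libraries where they do the work, as an engineer would, in place of code of your own. Each camera call takes 0.05 s, during which the arm holds its last target. There are 200 camera calls.

## Working session

There is one attempt and no reset: what is moved stays moved. The work goes in short steps, Python scripts to look and compute and a tool call to move; the robot and the scene stay as the last step left them, time stands still between calls to the robot, and variables do not carry over. Pictures are saved under pics/ and viewed, about 12 in all and at most 16, crops included, and the job is handed in when it is done.

Besides the shell and the picture viewer there is one more tool, called after "Request:" in YAML: its name, and indented under it one key for each argument. carry_out: Moves the arm, as the interface text tells. Its arguments: {"type":"object","properties":{"moves":{"type":"array","items":{"type":"number"}},"squeeze":{"type":"number"}},"required":["moves"]}

```bash
mkdir -p pics; cat > h.py <<'E'
import numpy as np,cv2
from rig import manip
from scipy.spatial.transform import Rotation as R
def cam(name):
    c=manip.camera_info(name); f=192/np.tan(np.radians(c['fov_y'])/2)
    K=np.array([[f,0,c['cx']],[0,f,c['cy']],[0,0,1]])
    if 'rvec' in c:
        Rm=cv2.Rodrigues(np.array(c['rvec'],float))[0]; t=np.array(c['tvec'],float).ravel()
        return K,Rm,t
    s=manip.get_state(); q=s['ee_rot']; T=np.eye(4); T[:3,:3]=R.from_quat([q[1],q[2],q[3],q[0]]).as_matrix(); T[:3,3]=s['position']
    W=np.linalg.inv(T@np.array(c['hand_eye'])); return K,W[:3,:3],W[:3,3]
def ray(C,u,v,z):
    K,Rm,t=C; o=-Rm.T@t; d=Rm.T@np.linalg.inv(K)@np.array([u,v,1.]); return o+d*(z-o[2])/d[2]
def proj(C,p):
    K,Rm,t=C; x=K@(Rm@np.array(p,float)+t); return x[:2]/x[2]
def snap(name,fn=None):
    C=cam(name); im=manip.get_image(name)
    if fn: cv2.imwrite('pics/'+fn,im[:,:,::-1])
    return C,im
E
python3 - <<'E'
from h import *
for n in('top','side','wrist'):
    C,im=snap(n,n+'0.png'); print(n,manip.camera_info(n)); np.save(n+'0.npy',im)
print(manip.get_state())
a=cv2.imread('pics/top0.png');cv2.imwrite('pics/top0b.png',cv2.resize(a,(800,600)))
E
```

```text
top {'fov_y': 46.55317980168471, 'cx': 253.2980126711623, 'cy': 195.24633879712135, 'rvec': array([ 2.09509883, -2.15770683,  0.16224569]), 'tvec': array([-0.02023476,  0.53244321,  1.44624379])}
side {'fov_y': 49.63072117301272, 'cx': 253.27400616824517, 'cy': 190.21136210080462, 'rvec': array([ 0.79975266, -2.70101405,  0.92372919]), 'tvec': array([0.41071947, 0.30677497, 1.31297834])}
wrist {'fov_y': 67.36609025222724, 'cx': 256.9039224050659, 'cy': 190.86473680986393, 'hand_eye': array([[ 1.59855694e-03, -9.60130465e-01, -2.79547731e-01,
         7.16763689e-02],
       [ 9.99998675e-01,  1.44871647e-03,  7.42620957e-04,
         7.95985715e-04],
       [-3.08027602e-04, -2.79548548e-01,  9.60131509e-01,
        -1.42732622e-01],
       [ 0.00000000e+00,  0.00000000e+00,  0.00000000e+00,
         1.00000000e+00]])}
{'clock': 0.15, 'qpos': array([ 9.90004051e-01,  2.76472209e-01,  1.50580455e+00, -2.73282947e-06,
        1.36071403e+00, -1.21002632e-01]), 'qd': array([-0.00102966, -0.0007073 , -0.00385975,  0.00181763, -0.00145379,
       -0.00021147]), 'effort': array([ 2.60822781e-03, -4.17143297e+01, -2.46034473e+01,  2.73410778e-04,
        7.58577953e-03,  1.47117305e-05]), 'position': array([0.25495973, 0.51496176, 0.23064067]), 'ee_rot': array([-2.39043340e-04,  2.27874780e-01,  9.73690195e-01, -6.56929198e-04]), 'contact_force': array([ 0.1140572 ,  0.11292107, -0.80528301]), 'moment': array([-0.00057732, -0.02844942, -0.01817413]), 'width': 0.08562720021183168}
```

View pics/top0b.png

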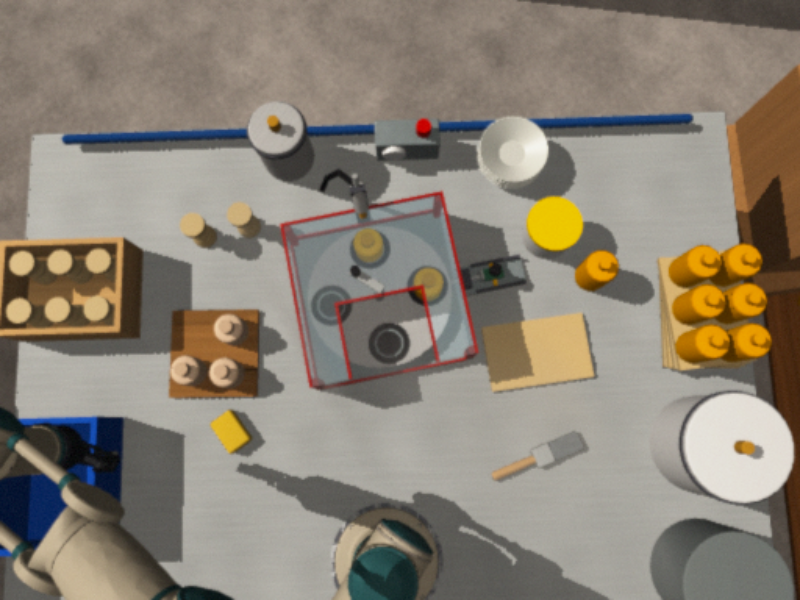

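View pics/side0.png

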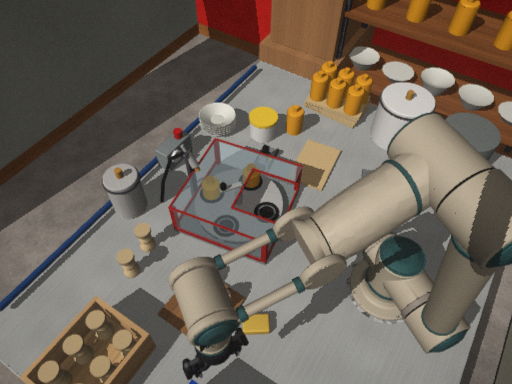

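The top view (scale 1.5625) shows 3 cream jars on the board at (228,328), (184,370) and (223,373). There are yellow jars at the back station (369,245) and the right station (430,285). The mouth station (388,342) and the left station (330,305) are empty. The bolt is at (493,272) and the batt at (540,352).

```bash
python3 - <<'E'
from h import *
C=cam('top'); im=np.load('top0.npy'); hsv=cv2.cvtColor(im,cv2.COLOR_RGB2HSV)
H,S,V=[hsv[:,:,i].astype(int) for i in range(3)]
red=(((H<6)|(H>174))&(S>140)&(V>80)); red[:,:170]=0; red[:110]=0; red[260:]=0; red[:,320:]=0
pts=np.argwhere(red)[:,::-1].astype(np.int32)
h=cv2.convexHull(pts); ap=h
for e in np.arange(1,15,.5):
    ap=cv2.approxPolyDP(h,e,True)
    if len(ap)<=4:break
P=np.array([ray(C,*a[0],.136) for a in ap]); print('corners',ap[:,0].tolist(),P[:,:2].round(4).tolist())
print('edges',[np.linalg.norm(P[i]-P[i-1]).round(3) for i in range(4)],'mean',P.mean(0).round(4))
for i in range(4): d=P[i]-P[i-1]; print(np.degrees(np.arctan2(d[1],d[0])).round(2)%90)
def at(n,u,v,z): print(n,ray(C,u/1.5625,v/1.5625,z).round(3))
at('st0',388,342,.042);at('knob',493,268,.08);at('crank',356,271,.17)
at('raw a',229,323,.096);at('raw b',184,366,.096);at('raw c',223,369,.096)
at('gl2',370,241,.126);at('gl1',432,280,.126)
# batt: tan mask
m=((H>12)&(H<24)&(S>60)&(S<150)&(V>150)); m[:195]=0;m[255:]=0;m[:,:300]=0;m[:,390:]=0
c=max(cv2.findContours(m.astype(np.uint8),0,2)[0],key=cv2.contourArea); r=cv2.minAreaRect(c); B=cv2.boxPoints(r)
Q=np.array([ray(C,*b,.012) for b in B]); print('batt',Q[:,:2].round(3).tolist(),Q.mean(0).round(4),[np.linalg.norm(Q[i]-Q[i-1]).round(3) for i in range(4)])
at('flask',603,262,.126);at('tub',555,223,.096);at('sponge',231,432,.03);at('propA',241,215,.1);at('propB',194,225,.1)
E
```

```text
corners [[305, 225], [198, 246], [180, 143], [282, 123]] [[0.4179, -0.1943], [0.3629, 0.1376], [0.6932, 0.193], [0.7488, -0.136]]
edges [np.float64(0.336), np.float64(0.336), np.float64(0.335), np.float64(0.334)] mean [5.557e-01 1.000e-04 1.360e-01]
9.990000000000009
9.409999999999997
9.53
9.599999999999994
st0 [ 0.453 -0.017  0.042]
knob [ 0.598 -0.243  0.08 ]
crank [0.581 0.039 0.17 ]
raw a [0.496 0.308 0.096]
raw b [0.41  0.4   0.096]
raw c [0.402 0.32  0.096]
gl2 [0.653 0.012 0.126]
gl1 [ 0.567 -0.112  0.126]
batt [[0.485, -0.221], [0.51, -0.444], [0.369, -0.453], [0.344, -0.234]] [ 0.4273 -0.3378  0.012 ] [np.float64(0.142), np.float64(0.224), np.float64(0.142), np.float64(0.221)]
flask [ 0.593 -0.46   0.126]
tub [ 0.687 -0.375  0.096]
sponge [0.274 0.318 0.03 ]
propA [0.725 0.285 0.1  ]
propB [0.707 0.384 0.1  ]
```

View pics/wrist0.png

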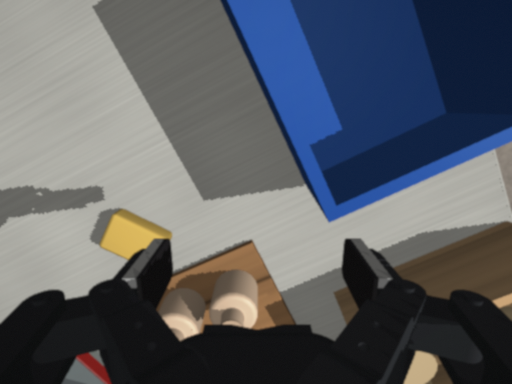

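Machine axis comes out at (0.556, 0.000), yaw 9.6°; the station, bolt and crank measurements agree with this. The batt centre is at (0.427, -0.338). Next I move over the ware board.

Request:
carry_out:
  moves: [100,1.85,-1.75,0.3,-0.094,100,1.85,-1.75,0.3,-0.094,100,1.85,-1.75,0.3,-0.094,100,1.85,-1.75,0.3,-0.094,100,1.85,-1.75,0.3,-0.094,100,1.85,-1.75,0.3,-0.094,100,1.85,-1.75,0.3,-0.094,100,1.85,-1.75,0.3,-0.094,100,1.85,-1.75,0.3,-0.094,100,1.85,-1.75,0.3,-0.094]
  squeeze: 40

```text
clock: 1.15
position: [0.4407, 0.3394, 0.2611]
ee_rot: [-0.0, 0.646, 0.764, -0.0]
contact_force: [0.2, 0.3, 0.5]
width: 0.0852
```

```bash
cat >> h.py <<'E'
def pose():
    s=manip.get_state(); q=s['ee_rot']; M=R.from_quat([q[1],q[2],q[3],q[0]]).as_matrix()
    print('t',round(s['clock'],2),'pos',s['position'].round(4),'psi',round(float(np.degrees(np.arctan2(M[1,0],M[0,0]))),1),'w',round(float(s['width']),4),'F',s['contact_force'].round(1),'j',s['qpos'].round(2))
def jars(C,im,z0,names=('cream',)):
    # blobs of jar colour; prints base-plane-independent: centroid cast on body-top plane
    hsv=cv2.cvtColor(im,cv2.COLOR_RGB2HSV); H,S,V=[hsv[:,:,i].astype(int) for i in range(3)]
    return H,S,V
E
python3 - <<'E'
from h import *
pose(); C,im=snap('wrist','w1.png'); np.save('w1.npy',im)
for n,p in dict(a=(.496,.308,.096),b=(.41,.40,.096),c=(.402,.32,.096)).items(): print(n,proj(C,p).round(1))
E
```

```text
t 1.15 pos [0.4407 0.3394 0.2611] psi 99.6 w 0.0852 F [0.2 0.3 0.5] j [ 0.53  0.23  1.49 -0.    1.42  0.36]
a [300.3 210.1]
b [237.4 114.3]
c [219.5 186.6]
```

View pics/w1.png

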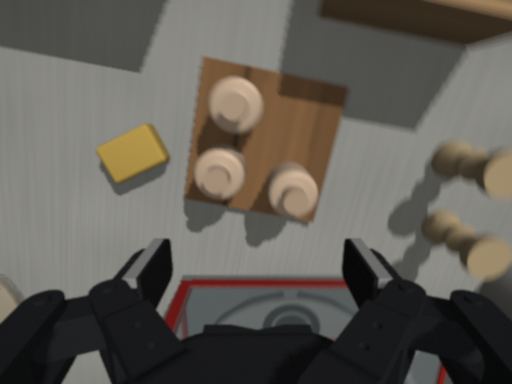

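Neck tops are seen at a (297,202), b (236,105) and c (219,181), 6–9 px from the predictions. I'll cast these instead.

```bash
python3 - <<'E'
from h import *
C=cam('wrist')
for p in [(297,202),(236,105),(219,181)]: print(ray(C,*p,.096).round(4))
im=np.load('w1.npy'); hsv=cv2.cvtColor(im,cv2.COLOR_RGB2HSV)
m=((hsv[:,:,1]<110)&(hsv[:,:,0]<14)&(hsv[:,:,1]>35)&(hsv[:,:,2]>140)).astype(np.uint8); m[235:]=0
for c in cv2.findContours(m,0,2)[0]:
    if cv2.contourArea(c)>400:
        (x,y),r=cv2.minEnclosingCircle(c); print((x,y),r,ray(C,x,y,.055).round(4))
E
```

```text
[0.4946 0.3134 0.096 ]
[0.4117 0.406  0.096 ]
[0.4047 0.3234 0.096 ]
```

Request:
carry_out:
  moves: [100,1.36,-0.71,-2,0,100,1.36,-0.71,-2,0,100,1.36,-0.71,-2,0,100,1.36,-0.71,-2,0,100,0,0,-2,0,100,0,0,-2,0,100,0,0,-2,0,100,0,0,-2,0,100,0,0,-1.5,0,100,0,0,-1,0]

```text
clock: 2.2
position: [0.4937, 0.3116, 0.0747]
ee_rot: [-0.0, 0.644, 0.765, -0.001]
contact_force: [0.2, -0.7, 0.1]
width: 0.0852
```

Request:
carry_out:
  moves: [0,0,0,0,0,0,0,0,0,0,0,0,0,0,0,0,0,0,0,0,0,0,0,0,0,0,0,0,0,0,0,0,0,0,0,0,0,0,0,0,0,0,0,0,0,0,0,0,0,0]
  squeeze: 50

```text
clock: 3.2
position: [0.4944, 0.312, 0.077]
ee_rot: [-0.0, 0.644, 0.765, 0.0]
contact_force: [-2.8, -0.4, 5.4]
width: 0.0263
```

```bash
python3 -c "
from h import *
pose()"
```

```text
t 3.2 pos [0.4944 0.312  0.077 ] psi 99.8 w 0.0263 F [-2.8 -0.4  5.4] j [0.44 0.41 1.71 0.   1.02 0.27]
```

Request:
carry_out:
  moves: [0,0,0,3,0,0,0,0,4,0,0,0,0,4,0,0,0,0,4,0,0,-0.7,-4,0,0,0,-0.7,-4.8,0,0,0,-0.7,-4.8,0,0,0,-0.7,-4.8,0,0,0,-0.7,-4.8,0,0,0,-0.7,-4.8,0,0]

```text
clock: 4.2
position: [0.4522, 0.03, 0.2259]
ee_rot: [0.0, 0.644, 0.765, 0.0]
contact_force: [0.9, -0.3, -1.8]
width: 0.0261
```

Request:
carry_out:
  moves: [0,0,-3,0,0,0,0,-2,0,0,0,0,0,0,0,0,0,0,0,0,0,0,0,0,0,0,0,0,0,0,0,0,0,0,0,0,0,0,0,0,0,0,0,0,0,0,0,0,0,0]

```text
clock: 5.2
position: [0.4526, -0.0179, 0.2263]
ee_rot: [0.0, 0.644, 0.765, 0.0]
contact_force: [0.1, -0.0, -2.1]
width: 0.0261
```

```bash
python3 - <<'E'
from h import *
pose(); C,im=snap('wrist','w2.png'); C2,im2=snap('top'); cv2.imwrite('pics/t2.png',cv2.resize(im2[120:260,170:400,::-1],None,fx=3.4,fy=3.4))
print('station proj',proj(C,(.452,-.0175,.042)))
E
```

```text
t 5.2 pos [ 0.4526 -0.0179  0.2263] psi 99.8 w 0.0261 F [ 0.1 -0.  -2.1] j [-0.19  0.09  1.75  0.    1.29 -0.36]
station proj [256.28691623 171.32480694]
```

View pics/w2.png

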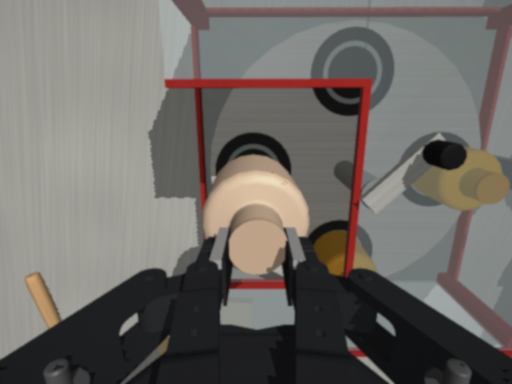

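The station disc appears at about (254,171) against a predicted (256,171), so the alignment is good. Lowering now.

Request:
carry_out:
  moves: [0,0,0,-2,0,0,0,0,-2,0,0,0,0,-2,0,0,0,0,-2,0,0,0,0,-2,0,0,0,0,-1,0,0,0,0,-0.6,0,0,0,0,-0.3,0,0,0,0,0,0,0,0,0,0,0]

```text
clock: 6.3
position: [0.4532, -0.0182, 0.108]
ee_rot: [0.001, 0.644, 0.765, 0.0]
contact_force: [0.2, 0.1, -1.8]
width: 0.0262
```

Request:
carry_out:
  moves: [70,0,0,0,0,70,0,0,0,0,70,0,0,0,0,70,0,0,0,0,70,0,0,0,0,70,0,0,1,0,70,0,0,2,0,70,0,0,3,0,70,0,0,4,0,70,0,0,4,0]

```text
clock: 7.3
position: [0.4522, -0.018, 0.2493]
ee_rot: [-0.0, 0.644, 0.765, -0.0]
contact_force: [1.1, 0.1, -0.2]
width: 0.0597
```

```bash
python3 - <<'E'
from h import *
pose(); C,im=snap('wrist','w3.png')
print('neck proj',proj(C,(.452,-.0175,.126)), proj(C,(.598,-.2485,.08)))
E
```

```text
t 7.3 pos [ 0.4522 -0.018   0.2493] psi 99.8 w 0.0597 F [ 1.1  0.1 -0.2] j [-0.19  0.08  1.71  0.    1.35 -0.36]
neck proj [256.7062228  184.97667584] [333.65383587 356.38667218]
```

View pics/w3.png

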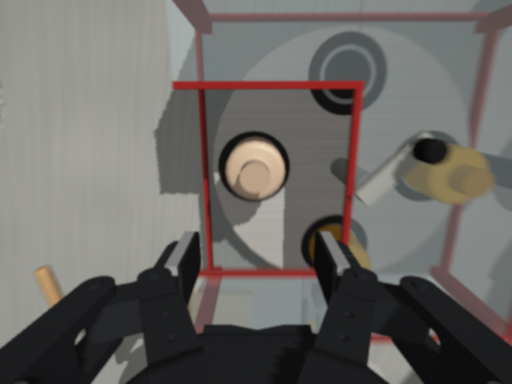

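The jar stands centred on its station: neck at (255,180), with the disc ring symmetric around it. Bolt next.

Request:
carry_out:
  moves: [70,1.46,-2.3,-0.3,-0.145,70,1.46,-2.3,-0.3,-0.145,70,1.46,-2.3,-0.3,-0.145,70,1.46,-2.3,-0.3,-0.145,70,1.46,-2.3,-0.3,-0.145,70,1.46,-2.3,-0.3,-0.145,70,1.46,-2.3,-0.3,-0.145,70,1.46,-2.3,-0.3,-0.145,70,1.46,-2.3,-0.3,-0.145,70,1.46,-2.3,-0.3,-0.145]

```text
clock: 8.35
position: [0.5991, -0.2491, 0.2176]
ee_rot: [0.0, 0.99, 0.142, 0.0]
contact_force: [0.7, 0.1, 0.6]
width: 0.0599
```

Request:
carry_out:
  moves: [70,0,0,0,-0.06,70,0,0,0,-0.06,70,0,0,0,0,70,0,0,0,0,70,0,0,0,0,70,0,0,0,0,70,0,0,0,0,70,0,0,0,0,70,0,0,0,0,70,0,0,0,0]

```text
clock: 9.35
position: [0.5986, -0.2481, 0.2173]
ee_rot: [0.0, 0.996, 0.086, -0.0]
contact_force: [-0.0, 0.1, -0.3]
width: 0.0597
```

```bash
python3 - <<'E'
from h import *
pose(); C,im=snap('wrist','w4.png')
print('knob proj',proj(C,(.598,-.2485,.08)))
E
```

```text
t 9.35 pos [ 0.5986 -0.2481  0.2173] psi 9.8 w 0.0597 F [-0.   0.1 -0.3] j [-0.5   0.39  1.36 -0.    1.39  0.9 ]
knob proj [258.22328242 181.42865812]
```

View pics/w4.png

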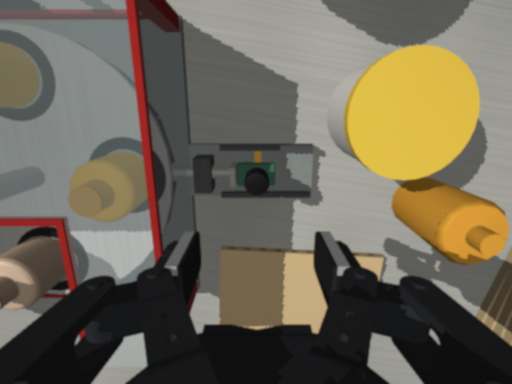

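The knob is exactly where predicted, at (257,181). Descending and gripping.

Request:
carry_out:
  moves: [70,0,0,-3,0,70,0,0,-3,0,70,0,0,-3,0,70,0,0,-3,0,70,0,0,-2,0,70,0,0,-1.5,0,70,0,0,-1,0,70,0,0,-0.5,0,0,0,0,0,0,0,0,0,0,0]
  squeeze: 70

```text
clock: 10.4
position: [0.5992, -0.2484, 0.0481]
ee_rot: [0.0, 0.996, 0.086, 0.001]
contact_force: [-0.5, 0.6, 0.3]
width: 0.0315
```

Request:
carry_out:
  moves: [0,0,0,0,0,0,0,0,0,0,0,0,0,0,0,0,0,0,0,0,0,0,0,0,0,0,0,0,0,0,0,0,0,0.3,0,0,0,0,0.5,0,0,0,0,0.5,0,0,0,0,0.1,0]

```text
clock: 11.4
position: [0.5991, -0.2483, 0.0617]
ee_rot: [0.0, 0.996, 0.086, 0.0]
contact_force: [3.6, -1.1, -3.2]
width: 0.0242
```

```bash
python3 -c "
from h import *
pose()"
```

```text
t 11.4 pos [ 0.5991 -0.2483  0.0617] psi 9.8 w 0.0242 F [ 3.6 -1.1 -3.2] j [-0.5   0.51  1.58  0.    1.05  0.9 ]
```

Lifted by 14 mm, with the 3 N load felt. Pull out and lower.

Request:
carry_out:
  moves: [0,0.08,-0.5,0,0,0,0.08,-0.5,0,0,0,0.08,-0.5,0,0,0,0.08,-0.5,0,0,0,0.08,-0.5,0,0,0,0.08,-0.5,0,0,0,0,0,0,0,0,0,0,-0.5,0,0,0,0,-0.5,0,0,0,0,-0.3,0]

```text
clock: 12.4
position: [0.6045, -0.279, 0.0482]
ee_rot: [0.001, 0.996, 0.086, 0.001]
contact_force: [2.8, 0.1, 9.8]
width: 0.0244
```

Request:
carry_out:
  moves: [0,0,0,0,0,0,0,0,0,0,60,0,0,0,0,60,0,0,0,0,60,0,0,0,0,60,0,0,0,0,60,0,0,1,0,60,0,0,3,0,60,0,0,4,0,60,0,0,5,0]

```text
clock: 13.4
position: [0.6021, -0.2775, 0.1786]
ee_rot: [-0.001, 0.996, 0.086, -0.002]
contact_force: [-0.2, -0.7, -0.2]
width: 0.0515
```

```bash
python3 - <<'E'
from h import *
pose(); C,im=snap('wrist','w5.png')
print('knob home/drawn',proj(C,(.599,-.248,.08)),proj(C,(.604,-.278,.08)))
C,im=snap('wrist'); hsv=cv2.cvtColor(im,cv2.COLOR_RGB2HSV)
m=(hsv[:,:,2]<45).astype(np.uint8); m[235:]=0
for c in cv2.findContours(m,0,2)[0]:
    if cv2.contourArea(c)>150:(x,y),r=cv2.minEnclosingCircle(c); print(x,y,r,ray(C,x,y,.08).round(4))
E
```

```text
t 13.4 pos [ 0.6021 -0.2775  0.1786] psi 9.8 w 0.0515 F [-0.2 -0.7 -0.2] j [-0.54  0.44  1.38 -0.    1.32  0.86]
knob home/drawn [224.34090419 189.0984226 ] [259.27932115 189.39442565]
249.0 193.0 19.723182678222656 [ 0.6024 -0.2737  0.08  ]
169.5 181.6052703857422 20.455076217651367 [ 0.6008 -0.2013  0.08  ]
97.0 184.5 36.98996353149414 [ 0.587  -0.1374  0.08  ]
```

Request:
carry_out:
  moves: [60,0,0,3.5,0,60,0,0,3,0,60,-0.2,4,0,0.098,60,-0.2,4,0,0.098,60,-0.2,4,0,0.098,60,-0.2,4,0,0.098,60,-0.2,4,0,0.098,60,-0.2,4,0,0.098,60,-0.2,4,0,0.098,60,-0.2,4,0,0.098]

```text
clock: 14.5
position: [0.5869, 0.0434, 0.2439]
ee_rot: [0.0, 0.887, 0.462, 0.0]
contact_force: [1.1, -1.0, -0.2]
width: 0.0512
```

```bash
python3 - <<'E'
from h import *
pose(); C,im=snap('wrist','w6.png')
print('crank',proj(C,(.586,.0424,.17)))
C,im=snap('wrist'); hsv=cv2.cvtColor(im,cv2.COLOR_RGB2HSV)
m=(hsv[:,:,2]<45).astype(np.uint8); m[250:]=0
for c in cv2.findContours(m,0,2)[0]:
    if cv2.contourArea(c)>150:(x,y),r=cv2.minEnclosingCircle(c); print(x,y,r,ray(C,x,y,.17).round(4))
E
```

```text
t 14.5 pos [0.5869 0.0434 0.2439] psi 55.0 w 0.0512 F [ 1.1 -1.  -0.2] j [-0.04  0.29  1.45 -0.    1.4   0.57]
crank [257.58891804 203.01770832]
210.0 244.0 13.928488731384277 [0.5324 0.0426 0.17  ]
258.5 208.0 13.463011741638184 [0.5833 0.0459 0.17  ]
408.984375 110.0 16.015724182128906 [0.7156 0.0461 0.17  ]
441.5 49.5 83.06935119628906 [0.7519 0.0696 0.17  ]
```

View pics/w6.png

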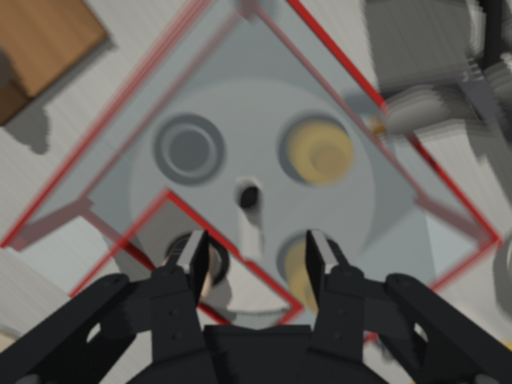

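That frame is slightly blurred because the arm was still settling, but the crank knob lies between the jaws as predicted. Descend and grip.

Request:
carry_out:
  moves: [60,0,0,0,0,60,0,0,-2,0,60,0,0,-2,0,60,0,0,-2,0,60,0,0,-2,0,60,0,0,-1,0,60,0,0,-0.4,0,0,0,0,0,0,0,0,0,0,0,0,0,0,0,0]
  squeeze: 40

```text
clock: 15.6
position: [0.586, 0.0429, 0.1505]
ee_rot: [-0.001, 0.888, 0.459, -0.0]
contact_force: [-3.4, 2.0, 2.8]
width: 0.0182
```

Request:
carry_out:
  moves: [0,0,0,0,0,0,0,0,0,0,0,0,0,0,0,0,0,0,0,0,0,0,0,0,0,0,0,0,0,0,0,0,0,0,0,0,0,0,0,0,0,0,0,0,0,0,0,0,0,0]

```text
clock: 16.6
position: [0.5856, 0.0432, 0.1505]
ee_rot: [-0.002, 0.888, 0.459, -0.001]
contact_force: [-5.0, 3.3, 4.6]
width: 0.0185
```

```bash
python3 - <<'E'
from h import *
pose()
for a0 in (54.6,-35.4):
    a=np.radians(a0-np.arange(0,91,4.5)); p=5.2*np.c_[np.cos(a),np.sin(a)]
    print(np.diff(p,axis=0).round(2).tolist())
E
```

```text
t 16.6 pos [0.5856 0.0432 0.1505] psi 54.7 w 0.0185 F [-5.   3.3  4.6] j [-0.05  0.35  1.6   0.    1.19  0.57]
[[0.32, -0.25], [0.3, -0.27], [0.28, -0.3], [0.26, -0.32], [0.23, -0.34], [0.2, -0.35], [0.17, -0.37], [0.15, -0.38], [0.11, -0.39], [0.08, -0.4], [0.05, -0.4], [0.02, -0.41], [-0.01, -0.41], [-0.04, -0.41], [-0.08, -0.4], [-0.11, -0.39], [-0.14, -0.38], [-0.17, -0.37], [-0.2, -0.36], [-0.22, -0.34]]
[[-0.25, -0.32], [-0.27, -0.3], [-0.3, -0.28], [-0.32, -0.26], [-0.34, -0.23], [-0.35, -0.2], [-0.37, -0.17], [-0.38, -0.15], [-0.39, -0.11], [-0.4, -0.08], [-0.4, -0.05], [-0.41, -0.02], [-0.41, 0.01], [-0.41, 0.04], [-0.4, 0.08], [-0.39, 0.11], [-0.38, 0.14], [-0.37, 0.17], [-0.36, 0.2], [-0.34, 0.22]]
```

Request:
carry_out:
  moves: [0,0.32,-0.25,0,-0.0785,0,0.3,-0.27,0,-0.0785,0,0.28,-0.3,0,-0.0785,0,0.26,-0.32,0,-0.0785,0,0.23,-0.34,0,-0.0785,0,0.2,-0.35,0,-0.0785,0,0.17,-0.37,0,-0.0785,0,0.15,-0.38,0,-0.0785,0,0.11,-0.39,0,-0.0785,0,0.08,-0.4,0,-0.0785]

```text
clock: 17.6
position: [0.6059, 0.0081, 0.1505]
ee_rot: [-0.0, 0.996, 0.084, -0.002]
contact_force: [-7.6, -0.4, 6.0]
width: 0.0184
```

```bash
python3 -c "
from h import *
pose()"
```

```text
t 17.6 pos [0.6059 0.0081 0.1505] psi 9.6 w 0.0184 F [-7.6 -0.4  6. ] j [-0.1   0.38  1.56 -0.    1.21  1.3 ]
```

Request:
carry_out:
  moves: [0,0.05,-0.4,0,-0.0785,0,0.02,-0.41,0,-0.0785,0,-0.01,-0.41,0,-0.0785,0,-0.04,-0.41,0,-0.0785,0,-0.08,-0.4,0,-0.0785,0,-0.11,-0.39,0,-0.0785,0,-0.14,-0.38,0,-0.0785,0,-0.17,-0.37,0,-0.0785,0,-0.2,-0.36,0,-0.0785,0,-0.22,-0.34,0,-0.0785]

```text
clock: 18.6
position: [0.5973, -0.0313, 0.1504]
ee_rot: [0.001, 0.953, -0.303, -0.001]
contact_force: [-5.2, 1.1, 3.8]
width: 0.0183
```

Request:
carry_out:
  moves: [0,0,0,0,0,0,0,0,0,0,60,0,0,0,0,60,0,0,0,0,60,0,0,0,0,60,0,0,2,0,60,0,0,3,0,60,-2,0,3,0,60,-3.5,0,1,0,60,-3.5,0,0,0]

```text
clock: 19.6
position: [0.5105, -0.0309, 0.2416]
ee_rot: [-0.0, 0.953, -0.302, 0.003]
contact_force: [0.5, -0.1, 0.0]
width: 0.0508
```

```bash
python3 - <<'E'
from h import *
pose(); C,im=snap('top'); cv2.imwrite('pics/t7.png',cv2.resize(im[110:260,90:400,::-1],None,fx=2.58,fy=2.58,interpolation=cv2.INTER_CUBIC))
print('st pred',proj(C,(.452,-.0175,.126)))
E
```

```text
t 19.6 pos [ 0.5105 -0.0309  0.2416] psi -35.2 w 0.0508 F [ 0.5 -0.1  0. ] j [-0.2   0.17  1.62 -0.    1.34  1.99]
st pred [247.66546418 216.14611467]
```

View pics/t7.png

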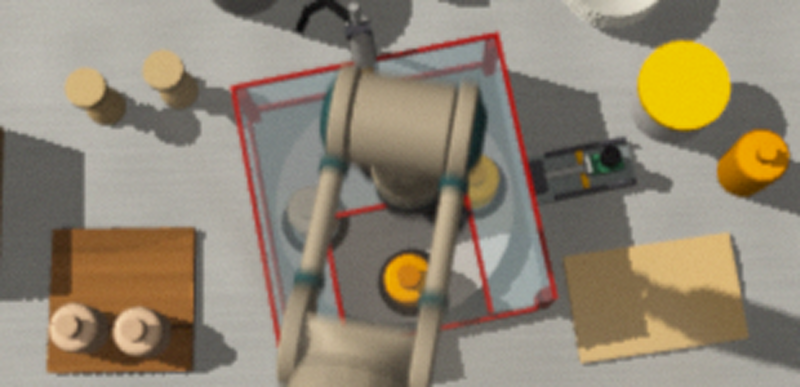

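The table has turned one station. The yellow jar is in the mouth at (248,218) against a predicted neck position of (248,216). The bolt stays drawn, and the other two cream jars haven't moved. Now pick the yellow jar.

Request:
carry_out:
  moves: [80,-0.98,0.22,-0.5,0.131,80,-0.98,0.22,-0.5,0.131,80,-0.98,0.22,-0.5,0.131,80,-0.98,0.22,-0.5,0.131,80,-0.98,0.22,-0.5,0.131,80,-0.98,0.22,-0.5,0.131,80,0,0,-3,0,80,0,0,-3,0,80,0,0,-2.5,0,80,0,0,-1.8,0]

```text
clock: 20.65
position: [0.4504, -0.0172, 0.105]
ee_rot: [-0.0, 0.996, 0.086, -0.0]
contact_force: [-0.4, -0.5, -0.4]
width: 0.0683
```

Request:
carry_out:
  moves: [0,0,0,0,0,0,0,0,0,0,0,0,0,0,0,0,0,0,0,0,0,0,0,0,0,0,0,0,0,0,0,0,0,0,0,0,0,0,0,0,0,0,0,2,0,0,0,0,4,0,0,0,0,5,0]
  squeeze: 50

```text
schema error: expected 10 rows
```

```bash
python3 - <<'E'
from h import *
pose()
# batt slots
c=np.array([.4273,-.3378]); u=np.array([-.025,.223]);u/=np.linalg.norm(u); print(c+.048*u,c-.048*u)
E
```

```text
t 20.65 pos [ 0.4504 -0.0172  0.105 ] psi 9.9 w 0.0683 F [-0.4 -0.5 -0.4] j [-0.19  0.21  1.95 -0.    0.98  1.21]
[ 0.42195233 -0.29009882] [ 0.43264767 -0.38550118]
```

Request:
carry_out:
  moves: [0,0,0,0.2,0,0,0,0,0,0,0,0,0,0,0,0,0,0,0,0,0,0,0,0,0,0,0,0,0,0,0,0,0,0,0,0,0,0,2,0,0,0,0,4,0,0,0,0,5,0]
  squeeze: 50

```text
clock: 21.65
position: [0.4482, -0.0169, 0.2174]
ee_rot: [-0.001, 0.996, 0.086, -0.003]
contact_force: [1.6, -0.0, -3.4]
width: 0.026
```

```bash
python3 -c "
from h import *
pose()"
```

```text
t 21.65 pos [ 0.4482 -0.0169  0.2174] psi 9.8 w 0.026 F [ 1.6 -0.  -3.4] j [-0.19  0.1   1.77 -0.    1.28  1.21]
```

Request:
carry_out:
  moves: [0,-0.19,-4.61,0.5,0,0,-0.19,-4.61,0.2,0,0,-0.19,-4.61,0,0,0,-0.19,-4.61,0,0,0,-0.19,-4.61,0,0,0,-0.19,-4.61,0,0,0,-0.19,-4.61,0,0,0,-0.19,-4.61,0,0,0,0,0,-2,0,0,0,0,-2,0]

```text
clock: 22.65
position: [0.4347, -0.3878, 0.1842]
ee_rot: [-0.0, 0.996, 0.084, -0.0]
contact_force: [0.0, -0.2, -3.9]
width: 0.0254
```

Request:
carry_out:
  moves: [0,0,0,-2,0,0,0,0,-2,0,0,0,0,-2,0,0,0,0,-2,0,0,0,0,-1,0,0,0,0,0,0,0,0,0,0,0,0,0,0,0,0,0,0,0,0,0,0,0,0,0,0]

```text
clock: 23.65
position: [0.4357, -0.3864, 0.0962]
ee_rot: [0.001, 0.996, 0.086, 0.0]
contact_force: [0.7, -1.0, -3.7]
width: 0.0258
```

```bash
python3 -c "
from h import *
pose()"
```

```text
t 23.65 pos [ 0.4357 -0.3864  0.0962] psi 9.8 w 0.0258 F [ 0.7 -1.  -3.7] j [-0.84  0.39  1.69 -0.    1.06  0.55]
```

Request:
carry_out:
  moves: [0,0,0,-1,0,0,0,0,-0.5,0,0,0,0,-0.2,0,0,0,0,-0.1,0,0,0,0,0,0,0,0,0,0,0,0,0,0,0,0,70,0,0,0,0,70,0,0,0,0,70,0,0,0,0]

```text
clock: 24.65
position: [0.4355, -0.3862, 0.0771]
ee_rot: [0.0, 0.996, 0.086, 0.0]
contact_force: [-0.6, -0.3, 0.1]
width: 0.0598
```

Request:
carry_out:
  moves: [70,0,0,0,0,70,0,0,1,0,70,0,0,3,0,70,0,0,4,0,70,0,0,4,0,70,-0.5,4,3,0,70,-0.5,4.5,0,0,70,-0.5,4.5,0,0,70,-0.5,4.5,0,0,70,-0.5,4.5,0,0]

```text
clock: 25.65
position: [0.4101, -0.1647, 0.228]
ee_rot: [0.0, 0.996, 0.085, 0.001]
contact_force: [0.6, 0.7, -0.2]
width: 0.0596
```

```bash
python3 -c "
from h import *
pose(); C,im=snap('top','t8.png')
print(proj(C,(.434,-.387,.096)))"
```

```text
t 25.65 pos [ 0.4101 -0.1647  0.228 ] psi 9.8 w 0.0596 F [ 0.6  0.7 -0.2] j [-0.54  0.07  1.77  0.    1.29  0.86]
[364.22429969 219.43052423]
```

Request:
carry_out:
  moves: [70,0,4.85,0,0,70,0,4.85,0,0,70,0,4.85,0,0,70,0,4.85,0,0,70,0,4.85,0,0,70,0,4.85,0,0,70,0,4.85,0,0,70,0,4.85,0,0,70,0,4.85,0,0,70,-0.6,4.85,0,0]

```text
clock: 26.7
position: [0.4049, 0.3209, 0.2279]
ee_rot: [-0.0, 0.996, 0.086, 0.001]
contact_force: [1.0, 0.6, -0.1]
width: 0.0594
```

Request:
carry_out:
  moves: [70,0,0,0,0,70,0,0,0,0,70,0,0,0,0,70,0,0,0,0,70,0,0,0,0,70,0,0,0,0,70,0,0,0,0,70,0,0,0,0,70,0,0,0,0,70,0,0,0,0]

```text
clock: 27.7
position: [0.4044, 0.3187, 0.2272]
ee_rot: [0.0, 0.996, 0.086, -0.0]
contact_force: [0.6, -0.1, -0.1]
width: 0.0597
```

```bash
python3 - <<'E'
from h import *
pose(); C,im=snap('wrist'); C2,im2=snap('top')
for p in [(.411,.403,.096),(.404,.3225,.096)]: print(proj(C,p).round(1))
a=im2[110:260,90:400]; a=cv2.resize(a,(512,248)); cv2.imwrite('pics/m9.png',np.vstack([im[:300],a])[:,:,::-1])
E
```

```text
t 27.7 pos [0.4044 0.3187 0.2272] psi 9.8 w 0.0597 F [ 0.6 -0.1 -0.1] j [ 0.53  0.19  1.64 -0.    1.32  1.93]
[172.7 161.1]
[254.  182.1]
```

View pics/m9.png

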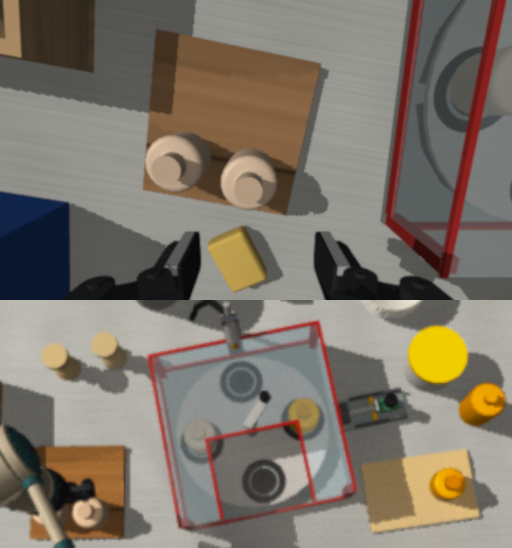

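Cream necks are at b (173,168) and c (249,187), in place to within 5 mm. The yellow jar stands on the batt and the mouth is empty. Picking c.

Request:
carry_out:
  moves: [70,-0.25,0.45,-3,0,70,0,0,-3,0,70,0,0,-3,0,70,0,0,-3,0,70,0,0,-2,0,70,0,0,-0.9,0,0,0,0,0,0,0,0,0,0,0,0,0,0,0,0,0,0,0,0,0]

```text
clock: 28.8
position: [0.4027, 0.3239, 0.0793]
ee_rot: [-0.001, 0.996, 0.086, 0.001]
contact_force: [0.2, 1.3, 1.9]
width: 0.026
```

Request:
carry_out:
  moves: [0,0,0,0,0,0,0,0,0,0,0,0,0,0,0,0,0,0,0,0,0,0,0,0,0,0,0,0,0,0,0,0,0,3,0,0,0,0,4,0,0,0,0,4,0,0,0,0,4,0]

```text
clock: 29.8
position: [0.401, 0.3222, 0.2287]
ee_rot: [0.001, 0.996, 0.086, -0.001]
contact_force: [0.9, 0.6, -3.2]
width: 0.026
```

```bash
python3 -c "
from h import *
pose()"
```

```text
t 29.8 pos [0.401  0.3222 0.2287] psi 9.8 w 0.026 F [ 0.9  0.6 -3.2] j [ 0.54  0.19  1.63 -0.    1.33  1.94]
```

Request:
carry_out:
  moves: [0,0.64,-4.24,0,0,0,0.64,-4.24,0,0,0,0.64,-4.24,0,0,0,0.64,-4.24,0,0,0,0.64,-4.24,0,0,0,0.64,-4.24,0,0,0,0.64,-4.24,0,0,0,0.64,-4.24,0,0,0,0,0,0,0,0,0,0,0,0]

```text
clock: 30.8
position: [0.4522, -0.0169, 0.2273]
ee_rot: [-0.0, 0.996, 0.084, -0.001]
contact_force: [0.2, -0.1, -3.7]
width: 0.026
```

Request:
carry_out:
  moves: [0,0,0,0,0,0,0,0,-2,0,0,0,0,-2,0,0,0,0,-2,0,0,0,0,-2,0,0,0,0,-2,0,0,0,0,-0.5,0,0,0,0,0,0,0,0,0,0,0,0,0,0,0,0]

```text
clock: 31.8
position: [0.454, -0.0158, 0.1242]
ee_rot: [0.0, 0.996, 0.086, 0.001]
contact_force: [-0.2, 0.4, -3.0]
width: 0.026
```

```bash
python3 -c "
from h import *
pose()"
```

```text
t 31.8 pos [ 0.454  -0.0158  0.1242] psi 9.9 w 0.026 F [-0.2  0.4 -3. ] j [-0.19  0.19  1.92 -0.    1.03  1.21]
```

Request:
carry_out:
  moves: [0,-0.2,-0.15,-0.7,0,0,0,0,-0.5,0,0,0,0,-0.3,0,0,0,0,0,0,0,0,0,0,0,70,0,0,0,0,70,0,0,0,0,70,0,0,0,0,70,0,0,0,0,70,0,0,1,0]

```text
clock: 32.8
position: [0.45, -0.0173, 0.1174]
ee_rot: [-0.0, 0.996, 0.086, -0.002]
contact_force: [-0.4, 0.2, 0.3]
width: 0.0593
```

Request:
carry_out:
  moves: [60,0,0,3,0,60,0,0,4,0,60,0,0,4,0,60,0,0,2,0.14,60,0,0,0,0.14,60,0,0,0,0.14,60,0,0,0,0.14,60,0,0,0,0.14,60,0,0,0,0.14,60,0,0,0,0.14]

```text
clock: 33.8
position: [0.4511, -0.0174, 0.2489]
ee_rot: [0.0, 0.837, 0.547, 0.0]
contact_force: [0.3, 0.3, -0.1]
width: 0.051
```

Request:
carry_out:
  moves: [60,1.81,-0.17,0,0.14,60,1.81,-0.17,0,0.14,60,1.81,-0.17,0,0.14,60,1.81,-0.17,0,0.14,60,1.81,-0.17,0,0.14,60,1.81,-0.17,0,0.14,60,1.81,-0.17,0,0.14,60,1.81,-0.17,0,0.14,60,0,0,0,0.12,60,0,0,0,0.12]

```text
clock: 34.8
position: [0.5964, -0.0311, 0.2485]
ee_rot: [-0.0, 0.307, 0.952, 0.0]
contact_force: [-1.0, 1.1, -0.0]
width: 0.0511
```

```bash
python3 -c "
from h import *
pose(); C,im=snap('wrist','w10.png');print(proj(C,(.598,-.031,.17)))"
```

```text
t 34.8 pos [ 0.5964 -0.0311  0.2485] psi 144.2 w 0.0511 F [-1.   1.1 -0. ] j [-0.17  0.3   1.43  0.    1.41 -1.11]
[257.095256   201.09173181]
```

View pics/w10.png

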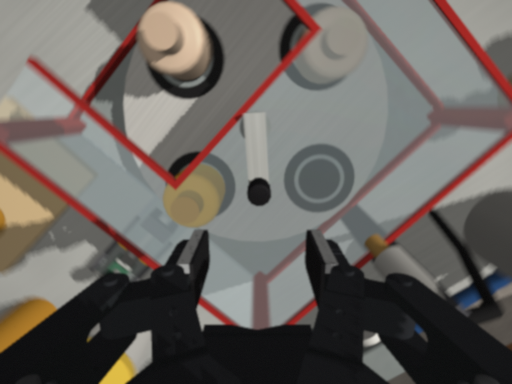

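The knob at (259,191) is centred between the jaws, and the jars stand fine. Grip it and turn the second quarter.

Request:
carry_out:
  moves: [60,0,0.1,-2,0,60,0,0,-2,0,60,0,0,-2,0,60,0,0,-2,0,60,0,0,-1.3,0,60,0,0,-0.5,0,0,0,0,0,0,0,0,0,0,0,0,0,0,0,0,0,0,0,0,0]
  squeeze: 40

```text
clock: 35.85
position: [0.5969, -0.0298, 0.1514]
ee_rot: [0.001, 0.31, 0.951, 0.001]
contact_force: [0.8, 1.0, 2.5]
width: 0.0184
```

```bash
python3 -c "
from h import *
pose()"
```

```text
t 35.85 pos [ 0.5969 -0.0298  0.1514] psi 143.9 w 0.0184 F [0.8 1.  2.5] j [-0.17  0.36  1.58  0.    1.19 -1.11]
```

Request:
carry_out:
  moves: [0,-0.25,-0.32,0,-0.0785,0,-0.27,-0.3,0,-0.0785,0,-0.3,-0.28,0,-0.0785,0,-0.32,-0.26,0,-0.0785,0,-0.34,-0.23,0,-0.0785,0,-0.35,-0.2,0,-0.0785,0,-0.37,-0.17,0,-0.0785,0,-0.38,-0.15,0,-0.0785,0,-0.39,-0.11,0,-0.0785,0,-0.4,-0.08,0,-0.0785]

```text
clock: 36.85
position: [0.5631, -0.0531, 0.1514]
ee_rot: [0.002, 0.651, 0.759, -0.001]
contact_force: [1.3, -4.2, 1.6]
width: 0.0184
```

Request:
carry_out:
  moves: [0,-0.4,-0.05,0,-0.0785,0,-0.41,-0.02,0,-0.0785,0,-0.41,0.01,0,-0.0785,0,-0.41,0.04,0,-0.0785,0,-0.4,0.08,0,-0.0785,0,-0.39,0.11,0,-0.0785,0,-0.38,0.14,0,-0.0785,0,-0.37,0.17,0,-0.0785,0,-0.36,0.2,0,-0.0785,0,-0.34,0.22,0,-0.0785]

```text
clock: 37.85
position: [0.5222, -0.0458, 0.1514]
ee_rot: [0.003, 0.891, 0.453, -0.003]
contact_force: [-4.7, -9.1, 5.1]
width: 0.0186
```

```bash
python3 -c "
from h import *
pose()"
```

```text
t 37.85 pos [ 0.5222 -0.0458  0.1514] psi 53.9 w 0.0186 F [-4.7 -9.1  5.1] j [-0.21  0.26  1.74 -0.01  1.14  0.42]
```

Request:
carry_out:
  moves: [0,0.12,0.1,0,0.014,0,0.12,0.1,0,0,0,0,0,0,0,0,0,0,0,0,60,0,0,0,0,60,0,0,0,0,60,0,0,0,0,60,0,0,3,0,60,0,0,4,0,60,0,0,3,0]

```text
clock: 38.85
position: [0.5266, -0.0399, 0.2521]
ee_rot: [0.0, 0.888, 0.46, 0.001]
contact_force: [1.4, -0.1, -0.0]
width: 0.0512
```

Request:
carry_out:
  moves: [80,-0.7,0.25,0,0,80,-1.6,0.6,0,0,80,-1.6,0.6,0,0,80,-1.6,0.6,0,0,80,-1.6,0.6,0,0,80,0,0,0,0,80,0,0,0,0,80,0,0,0,0,80,0,0,0,0,80,0,0,0,0]

```text
clock: 39.85
position: [0.4555, -0.0138, 0.25]
ee_rot: [0.0, 0.888, 0.46, 0.0]
contact_force: [-0.6, -0.2, -0.4]
width: 0.0684
```

```bash
python3 - <<'E'
from h import *
pose(); C,im=snap('wrist','w11.png');print('neck',proj(C,(.452,-.0175,.126)),'knob',proj(C,(.5256,-.0424,.17)),proj(C,(.5557,0,.14)))
C2,im2=snap('top'); a=cv2.resize(im2[110:260,90:400],(512,248)); cv2.imwrite('pics/m11.png',np.vstack([im[:300],a])[:,:,::-1])
E
```

```text
t 39.85 pos [ 0.4555 -0.0138  0.25  ] psi 54.7 w 0.0684 F [-0.6 -0.2 -0.4] j [-0.18  0.08  1.71 -0.    1.35  0.43]
neck [256.86070827 190.0068303 ] knob [350.57247874 178.58847772] [345.24199479 110.35712335]
```

View pics/m11.png

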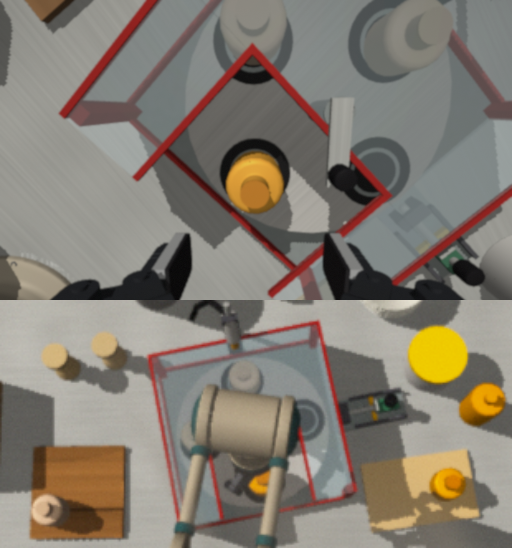

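The yellow jar is in the mouth with its neck at (255,191) against a predicted (257,190). Picking it.

Request:
carry_out:
  moves: [80,-0.35,-0.35,-3,0,80,0,0,-3,0,80,0,0,-3,0,80,0,0,-3,0,80,0,0,-1.5,0,80,0,0,-0.7,0,0,0,0,0,0,0,0,0,0,0,0,0,0,0,0,0,0,0,0,0]
  squeeze: 50

```text
clock: 40.95
position: [0.452, -0.0171, 0.1093]
ee_rot: [0.001, 0.888, 0.46, 0.001]
contact_force: [-1.1, 1.1, 4.0]
width: 0.0265
```

Request:
carry_out:
  moves: [0,0,0,0,0,0,0,0,0,0,0,0,0,0,0,0,0,0,0,0,0,0,0,0,0,0,0,0,1,0,0,0,0,3,0,0,0,0,4,0,0,0,0,4,0,0,0,0,0,0]

```text
clock: 41.95
position: [0.4551, -0.0178, 0.2338]
ee_rot: [0.004, 0.888, 0.46, 0.005]
contact_force: [1.3, -1.6, -3.5]
width: 0.0257
```

```bash
python3 -c "
from h import *
pose()"
```

```text
t 41.95 pos [ 0.4551 -0.0178  0.2338] psi 54.8 w 0.0257 F [ 1.3 -1.6 -3.5] j [-0.19  0.09  1.74 -0.    1.3   0.42]
```

Request:
carry_out:
  moves: [0,-0.47,-3.86,0,0,0,-0.47,-3.86,0,0,0,-0.47,-3.86,0,0,0,-0.47,-3.86,0,0,0,-0.47,-3.86,0,0,0,-0.47,-3.86,0,0,0,-0.47,-3.86,0,0,0,0,0,-1,0,0,0,0,-2,0,0,0,0,-2,0]

```text
clock: 42.95
position: [0.4178, -0.2868, 0.1766]
ee_rot: [-0.001, 0.888, 0.459, -0.0]
contact_force: [-0.2, 0.5, -2.7]
width: 0.0257
```

Request:
carry_out:
  moves: [0,0,0,-2,0,0,0,0,-2,0,0,0,0,-2,0,0,0,0,-1.5,0,0,0,0,-1,0,0,0,0,0,0,0,0,0,0,0,0,0,0,0,0,0,0,0,0,0,0,0,0,0,0]

```text
clock: 43.95
position: [0.4188, -0.2876, 0.0938]
ee_rot: [0.001, 0.888, 0.46, 0.0]
contact_force: [0.6, 0.7, -3.5]
width: 0.0259
```

```bash
python3 -c "
from h import *
pose()"
```

```text
t 43.95 pos [ 0.4188 -0.2876  0.0938] psi 54.8 w 0.0259 F [ 0.6  0.7 -3.5] j [-0.74  0.3   1.85 -0.    0.99 -0.12]
```

Lower 1.4 cm, release, and go to jar b at (0.409, 0.403).

Request:
carry_out:
  moves: [0,0.2,0,-0.8,0,0,0,0,-0.4,0,0,0,0,-0.3,0,0,0,0,0,0,0,0,0,0,0,0,0,0,0,0,70,0,0,0,0,70,0,0,0,0,70,0,0,0,0,70,0,0,0,0]

```text
clock: 44.95
position: [0.4206, -0.2874, 0.078]
ee_rot: [0.0, 0.888, 0.46, 0.0]
contact_force: [-0.6, 0.7, -0.3]
width: 0.0596
```

Request:
carry_out:
  moves: [70,0,0,1,0,70,0,0,4,0,70,0,0,5,0,70,0,0,4,0,70,0,4.9,0,0,70,0,4.9,0,0,70,0,4.9,0,0,70,0,4.9,0,0,70,0,4.9,0,0,70,0,4.9,0,0]

```text
clock: 45.95
position: [0.4203, 0.0085, 0.2191]
ee_rot: [0.001, 0.888, 0.46, 0.001]
contact_force: [1.0, -0.4, -0.3]
width: 0.0597
```

Request:
carry_out:
  moves: [70,-0.1,4.9,0,0,70,-0.2,4.9,0,0,70,-0.2,4.9,0,0,70,-0.2,4.9,0,0,70,-0.1,4.9,0,0,70,-0.1,4.9,0,0,70,0,4.9,0,0,70,0,4.9,0,0,70,0,0.4,0,0,70,0,0,0,0]

```text
clock: 46.95
position: [0.4111, 0.4037, 0.2181]
ee_rot: [0.0, 0.887, 0.461, -0.0]
contact_force: [-0.9, 0.6, -0.1]
width: 0.0601
```

```bash
python3 - <<'E'
from h import *
pose(); C,im=snap('wrist','w12.png');print('neck b',proj(C,(.408,.403,.096)))
C2,im2=snap('top'); a=cv2.resize(im2[110:260,90:400],(512,248)); cv2.imwrite('pics/m12.png',np.vstack([im[:300],a])[:,:,::-1])
for p in [(.433,-.386,.096),(.421,-.288,.096),(.452,-.0175,.042)]: q=proj(C2,p); print((q[0]-90)*512/310,300+(q[1]-110)*248/150)
E
```

```text
t 46.95 pos [0.4111 0.4037 0.2181] psi 54.9 w 0.0601 F [-0.9  0.6 -0.1] j [ 0.66  0.29  1.52 -0.    1.33  1.27]
neck b [255.28634008 187.79797198]
452.42759487806995 481.4578587588612
401.78670274185066 489.18875965025495
261.67707923197173 480.54791067976555
```

View pics/m12.png

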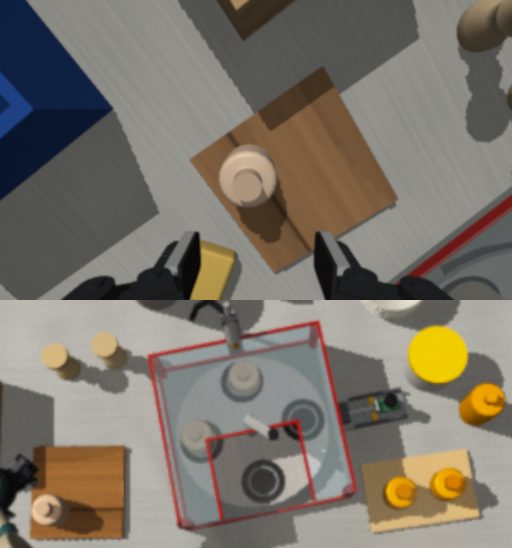

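Jar b's neck at (247,187) is about 7 mm from the prediction. Both yellow jars stand on the batt and the mouth station is empty at (263,481). I'll correct for b and grip.

Request:
carry_out:
  moves: [80,-0.5,0.2,-3,0,80,0,0,-3,0,80,0,0,-3,0,80,0,0,-2.5,0,80,0,0,-1.5,0,80,0,0,-0.8,0,0,0,0,0,0,0,0,0,0,0,0,0,0,0,0,0,0,0,0,0]

```text
clock: 48.05
position: [0.4067, 0.4055, 0.0817]
ee_rot: [-0.001, 0.888, 0.46, 0.001]
contact_force: [-2.0, 0.6, 4.8]
width: 0.026
```

Request:
carry_out:
  moves: [0,0,0,0,0,0,0,0,0,0,0,0,0,0,0,0,0,0,0,0,0,0,0,0,0,0,0,0,1,0,0,0,0,4,0,0,0,0,5,0,0,0,0,5,0,0,0,0,0,0]

```text
clock: 49.05
position: [0.4103, 0.4072, 0.2382]
ee_rot: [-0.001, 0.888, 0.46, 0.008]
contact_force: [0.5, 0.8, -2.6]
width: 0.0258
```

```bash
python3 -c "
from h import *
pose()"
```

```text
t 49.05 pos [0.4103 0.4072 0.2382] psi 54.8 w 0.0258 F [ 0.5  0.8 -2.6] j [ 0.66  0.27  1.5  -0.    1.36  1.28]
```

Request:
carry_out:
  moves: [0,0.46,-4.72,0,0,0,0.46,-4.72,0,0,0,0.46,-4.72,0,0,0,0.46,-4.72,0,0,0,0.46,-4.72,0,0,0,0.46,-4.72,0,0,0,0.46,-4.72,0,0,0,0.46,-4.72,0,0,0,0.46,-4.72,0,0,0,0,0,0,0]

```text
clock: 50.05
position: [0.448, -0.0265, 0.2293]
ee_rot: [0.002, 0.89, 0.457, -0.002]
contact_force: [1.0, 2.3, -2.8]
width: 0.0261
```

Request:
carry_out:
  moves: [0,0,0,0,0,0,0,0,-2,0,0,0,0,-2,0,0,0,0,-2,0,0,0,0,-2,0,0,0,0,-2,0,0,0,0,-0.8,0,0,0,0,0,0,0,0,0,0,0,0,0,0,0,0]

```text
clock: 51.05
position: [0.4488, -0.0199, 0.1231]
ee_rot: [0.001, 0.888, 0.46, 0.001]
contact_force: [0.2, -0.4, -3.1]
width: 0.0256
```

```bash
python3 -c "
from h import *
pose()"
```

```text
t 51.05 pos [ 0.4488 -0.0199  0.1231] psi 54.8 w 0.0256 F [ 0.2 -0.4 -3.1] j [-0.2   0.18  1.93  0.    1.03  0.41]
```

Request:
carry_out:
  moves: [0,0.3,0.2,-0.4,0,0,0,0,-0.4,0,0,0,0,-0.3,0,0,0,0,-0.2,0,0,0,0,0,0,0,0,0,0,0,70,0,0,0,0,70,0,0,0,0,70,0,0,0,0,70,0,0,0,0]

```text
clock: 52.05
position: [0.451, -0.0181, 0.109]
ee_rot: [0.0, 0.888, 0.46, 0.0]
contact_force: [-0.4, 0.0, 0.2]
width: 0.0595
```

Request:
carry_out:
  moves: [70,0,0,1,0,70,0,0,3,0,70,0,0,4,0,70,0,0,5,0,70,0,0,1,0,70,0,0,0,0,70,0,0,0,0,70,0,0,0,0,70,0,0,0,0,70,0,0,0,0]

```text
clock: 53.05
position: [0.4503, -0.018, 0.248]
ee_rot: [-0.001, 0.888, 0.46, -0.001]
contact_force: [-0.1, 0.3, 0.2]
width: 0.0596
```

```bash
python3 - <<'E'
from h import *
pose(); C,im=snap('wrist','w13.png')
for n,p in dict(st=(.452,-.0175,.042),neck=(.452,-.0175,.126),knob=(.5256,-.0424,.17),s3=(.5557+.105*.167,-.105*.986,.042)).items(): print(n,proj(C,p).round(1))
E
```

```text
t 53.05 pos [ 0.4503 -0.018   0.248 ] psi 54.8 w 0.0596 F [-0.1  0.3  0.2] j [-0.19  0.08  1.72 -0.    1.35  0.42]
st [258.6 166.5]
neck [259.  184.1]
knob [354.7 171.3]
s3 [379.5 167. ]
```

View pics/w13.png

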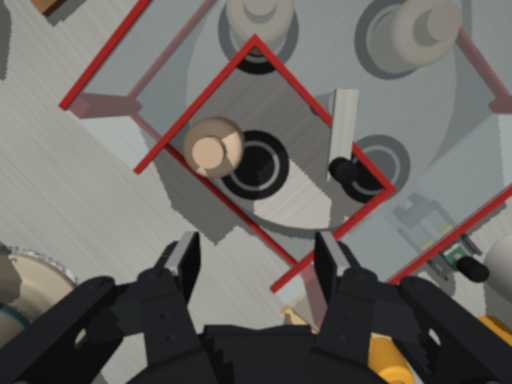

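The last cream jar has been knocked aside, still upright: its neck is at (209,153) and the station centre is at (256,166). I'll locate it and re-grip with the jaws along machine x.

```bash
python3 - <<'E'
from h import *
C,im=snap('wrist'); 
hsv=cv2.cvtColor(im,cv2.COLOR_RGB2HSV); H,S,V=[hsv[:,:,i].astype(int) for i in range(3)]
print(hsv[153,209],hsv[130,225],hsv[170,220])
x=np.array([.986,.167]);y=np.array([-.167,.986])
for n,u,v,z in [('neck',209,153,.126),('body',214,147,.102),('station',255,166,.042)]:
    p=ray(C,u,v,z); d=p[:2]-[.5557,0]; print(n,p.round(4),'machine',(d@x).round(4),(d@y).round(4))
C2,im2=snap('top','t13.png')
E
```

```text
[ 15  72 189] [ 15  63 126] [ 15  66 116]
neck [0.4315 0.0332 0.126 ] machine -0.1169 0.0535
body [0.4339 0.0344 0.102 ] machine -0.1144 0.0543
station [ 0.449  -0.0145  0.042 ] machine -0.1076 0.0035
```

Request:
carry_out:
  moves: [80,-0.2,0.62,0,0.098,80,-0.2,0.62,0,0.098,80,-0.2,0.62,0,0.098,80,-0.2,0.62,0,0.098,80,-0.2,0.62,0,0.098,80,-0.2,0.62,0,0.098,80,-0.2,0.62,0,0.098,80,-0.2,0.56,0,0.098,80,0,0,0,0,80,0,0,0,0]

```text
clock: 54.2
position: [0.435, 0.0308, 0.2491]
ee_rot: [0.0, 0.646, 0.764, -0.0]
contact_force: [0.2, -0.3, 0.4]
width: 0.0683
```

```bash
python3 - <<'E'
from h import *
pose(); C,im=snap('wrist','w14.png'); cv2.imwrite('pics/w14.png',im[:300,:,::-1])
print('neck',proj(C,(.4345,.031,.126)),'st',proj(C,(.452,-.0175,.042)))
E
```

```text
t 54.2 pos [0.435  0.0308 0.2491] psi 99.6 w 0.0683 F [ 0.2 -0.3  0.4] j [-0.09  0.05  1.74 -0.    1.35 -0.26]
neck [256.32558653 185.26255657] st [263.47940936 206.37151825]
```

View pics/w14.png

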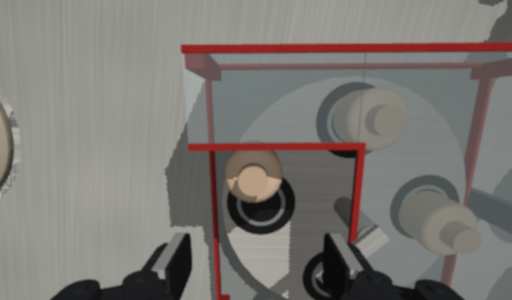

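The jar is upright, with its neck at (253,180) directly under the tool. Grip it.

Request:
carry_out:
  moves: [80,0,0,-3,0,80,0,0,-3,0,80,0,0,-3,0,80,0,0,-3,0,80,0,0,-1.3,0,80,0,0,-0.7,0,0,0,0,0,0,0,0,0,0,0,0,0,0,0,0,0,0,0,0,0]
  squeeze: 50

```text
clock: 55.25
position: [0.4349, 0.0309, 0.1101]
ee_rot: [0.0, 0.645, 0.764, 0.0]
contact_force: [-2.6, -0.1, 4.3]
width: 0.0263
```

Request:
carry_out:
  moves: [0,0,0,0,0,0,0,0,0,0,0,0,0,0,0,0,0,0,0,0,0,0,0,0,0,0,0,0,0.5,0,0,0,0,1,0,0,0,0,1,0,0,0,0,0.5,0,0,0,0,0,0]

```text
clock: 56.25
position: [0.4358, 0.0309, 0.1403]
ee_rot: [0.001, 0.645, 0.764, 0.001]
contact_force: [0.1, -0.5, -2.5]
width: 0.0261
```

```bash
python3 -c "
from h import *
pose()"
```

```text
t 56.25 pos [0.4358 0.0309 0.1403] psi 99.7 w 0.0261 F [ 0.1 -0.5 -2.5] j [-0.09  0.14  1.93  0.    1.07 -0.26]
```

Request:
carry_out:
  moves: [0,0.4,-1.2,0,0,0,0.4,-1.2,0,0,0,0.4,-1.2,0,0,0,0.4,-1.2,0,0,0,0,0,0,0,0,0,0,-1,0,0,0,0,-1,0,0,0,0,-0.6,0,0,0,0,-0.3,0,0,0,0,0,0]

```text
clock: 57.25
position: [0.4497, -0.0167, 0.1103]
ee_rot: [-0.001, 0.645, 0.765, -0.001]
contact_force: [-3.0, -0.2, 1.9]
width: 0.0263
```

Request:
carry_out:
  moves: [0,0,0,0,0,0,0,0,0,0,70,0,0,0,0,70,0,0,0,0,70,0,0,0,0,70,0,0,0,0,70,0,0,1,0,70,0,0,4,0,70,0,0,5,0,70,0,0,4,0]

```text
clock: 58.25
position: [0.4514, -0.0172, 0.2534]
ee_rot: [0.001, 0.645, 0.764, 0.001]
contact_force: [1.1, -0.7, 0.1]
width: 0.0603
```

```bash
python3 - <<'E'
from h import *
pose(); C,im=snap('wrist'); C,im=snap('wrist','w15.png')
p0=proj(C,(.452,-.0175,.126)); print('neck pred',p0)
hsv=cv2.cvtColor(im,cv2.COLOR_RGB2HSV)
m=((hsv[:,:,0]>4)&(hsv[:,:,0]<22)&(hsv[:,:,1]>45)&(hsv[:,:,2]>90)).astype(np.uint8); m[240:]=0;m[:100]=0;m[:,:205]=0;m[:,345:]=0
for c in cv2.findContours(m,0,2)[0]:
    if cv2.contourArea(c)>150: (x,y),r=cv2.minEnclosingCircle(c); print('cream',x,y,r,ray(C,x,y,.09).round(4))
E
```

```text
t 58.25 pos [ 0.4514 -0.0172  0.2534] psi 99.7 w 0.0603 F [ 1.1 -0.7  0.1] j [-0.19  0.07  1.71  0.    1.36 -0.36]
neck pred [251.73210255 181.22435114]
cream 247.5462646484375 167.25088500976562 29.095075607299805 [ 0.4463 -0.0118  0.09  ]
```

The jar is back on the station (blob centre within a few mm). Now to the bolt.

Request:
carry_out:
  moves: [70,1.52,-2.61,-0.35,-0.145,70,1.52,-2.61,-0.35,-0.145,70,1.52,-2.61,-0.35,-0.145,70,1.52,-2.61,-0.35,-0.145,70,1.52,-2.61,-0.35,-0.145,70,1.52,-2.61,-0.35,-0.145,70,1.52,-2.61,-0.35,-0.145,70,1.52,-2.61,-0.35,-0.145,70,1.52,-2.61,-0.35,-0.145,70,1.52,-2.61,-0.35,-0.145]

```text
clock: 59.35
position: [0.6032, -0.2791, 0.2145]
ee_rot: [-0.0, 0.99, 0.141, -0.0]
contact_force: [0.0, 0.2, 0.1]
width: 0.0595
```

Request:
carry_out:
  moves: [70,0,0,-3,-0.06,70,0,0,-3,-0.06,70,0,0,-1,0,70,0,0,0,0,70,0,0,0,0,70,0,0,0,0,70,0,0,0,0,70,0,0,0,0,70,0,0,0,0,70,0,0,0,0]

```text
clock: 60.35
position: [0.603, -0.2781, 0.1455]
ee_rot: [0.0, 0.996, 0.085, 0.0]
contact_force: [-0.7, -0.5, 0.6]
width: 0.0597
```

```bash
python3 - <<'E'
from h import *
pose(); C,im=snap('wrist','w16.png'); print(proj(C,(.604,-.278,.08)))
hsv=cv2.cvtColor(im,cv2.COLOR_RGB2HSV)
m=(hsv[:,:,2]<40).astype(np.uint8); m[225:]=0;m[:,:180]=0;m[:,330:]=0
for c in cv2.findContours(m,0,2)[0]:
    if cv2.contourArea(c)>100:(x,y),r=cv2.minEnclosingCircle(c); print(x,y,r,ray(C,x,y,.08).round(4))
E
```

```text
t 60.35 pos [ 0.603  -0.2781  0.1455] psi 9.7 w 0.0597 F [-0.7 -0.5  0.6] j [-0.54  0.46  1.43 -0.    1.25  0.86]
[258.33010997 202.57245834]
252.78553771972656 202.92144775390625 21.769058227539062 [ 0.603  -0.2739  0.08  ]
```

Request:
carry_out:
  moves: [70,0,0,-3,0,70,0,0,-3,0,70,0,0,-2,0,70,0,0,-1.3,0,70,0,0,-0.5,0,0,0,0,0,0,0,0,0,0,0,0,0,0,0,0,0,0,0,0,0,0,0,0,0,0]
  squeeze: 70

```text
clock: 61.4
position: [0.6038, -0.2787, 0.0486]
ee_rot: [0.001, 0.996, 0.085, 0.001]
contact_force: [0.2, -1.0, 3.8]
width: 0.0244
```

Request:
carry_out:
  moves: [0,0,0,0,0,0,0,0,0,0,0,0,0,0,0,0,0,0,0,0,0,0,0,0.4,0,0,0,0,0.5,0,0,0,0,0.5,0,0,0,0,0,0,0,0,0,0,0,0,0,0,0,0]

```text
clock: 62.4
position: [0.6035, -0.2782, 0.0611]
ee_rot: [0.0, 0.996, 0.085, 0.001]
contact_force: [5.7, -0.8, -2.4]
width: 0.0244
```

```bash
python3 -c "
from h import *
pose()"
```

```text
t 62.4 pos [ 0.6035 -0.2782  0.0611] psi 9.7 w 0.0244 F [ 5.7 -0.8 -2.4] j [-0.54  0.53  1.54  0.    1.07  0.86]
```

Request:
carry_out:
  moves: [0,-0.07,0.4,0,0,0,-0.07,0.4,0,0,0,-0.07,0.4,0,0,0,-0.07,0.4,0,0,0,-0.07,0.4,0,0,0,-0.05,0.3,0,0,0,-0.03,0.2,0,0,0,0,0,0,0,0,0,0,0,0,0,0,0,0,0]

```text
clock: 63.4
position: [0.5991, -0.2527, 0.0612]
ee_rot: [-0.0, 0.996, 0.085, 0.0]
contact_force: [5.4, 1.3, -3.9]
width: 0.0243
```

```bash
python3 -c "
from h import *
pose()"
```

```text
t 63.4 pos [ 0.5991 -0.2527  0.0612] psi 9.7 w 0.0243 F [ 5.4  1.3 -3.9] j [-0.51  0.51  1.57  0.    1.06  0.89]
```

The nose enters the notch freely. Last 5 mm, then lower and release.

Request:
carry_out:
  moves: [0,-0.03,0.2,0,0,0,-0.03,0.2,0,0,0,-0.01,0.1,0,0,0,0,0,0,0,0,0,0,-0.5,0,0,0,0,-0.5,0,0,0,0,-0.3,0,0,0,0,-0.1,0,0,0,0,0,0,0,0,0,0,0]

```text
clock: 64.4
position: [0.5983, -0.2481, 0.0485]
ee_rot: [0.0, 0.996, 0.085, 0.001]
contact_force: [3.6, 1.0, 5.2]
width: 0.0244
```

```bash
python3 -c "
from h import *
pose()"
```

```text
t 64.4 pos [ 0.5983 -0.2481  0.0485] psi 9.7 w 0.0244 F [3.6 1.  5.2] j [-0.5   0.52  1.59  0.    1.03  0.9 ]
```

Request:
carry_out:
  moves: [70,0,0,0,0,70,0,0,0,0,70,0,0,0,0,70,0,0,0,0,70,0,0,1,0,70,0,0,4,0,70,0,0,5,0,70,0,0,5,0,70,0,0,5,0,70,-2,0,2,0]

```text
clock: 65.4
position: [0.5812, -0.2492, 0.2737]
ee_rot: [0.003, 0.996, 0.085, 0.005]
contact_force: [-0.1, -0.5, -0.2]
width: 0.0594
```

Request:
carry_out:
  moves: [70,-4.5,-1,0,0,70,-4.5,-1,0,0,70,-4.5,-1,0,0,70,-4.5,-1,0,0,70,-4.5,-1,0,0,70,-4,0,0,0,70,-2,0,0,0,70,0,0,0,0,70,0,0,0,0,70,0,0,0,0]

```text
clock: 66.4
position: [0.2939, -0.2983, 0.2675]
ee_rot: [0.0, 0.996, 0.085, 0.001]
contact_force: [-0.3, 0.8, 1.1]
width: 0.0597
```

```bash
python3 - <<'E'
from h import *
pose(); C,im=snap('top'); x0,y0=110,110
a=cv2.resize(im[y0:260,x0:400],None,fx=2.7,fy=2.7,interpolation=cv2.INTER_CUBIC)
cv2.imwrite('pics/final.png',a[:,:,::-1])
X=np.array([.986,.167]);Y=np.array([-.167,.986]);A=np.array([.5557,0])
for n,m,z in [('mouth neck',(-.105,0),.126),('back neck',(.105,0),.126),('left neck',(0,.105),.126),('knob home',(0,-.252),.08),('crank',(-.052*.707,-.052*.707),.17)]:
    p=A+m[0]*X+m[1]*Y; q=proj(C,(*p,z)); print(n,((q-[x0,y0])*2.7).round(0))
for p in [(.433,-.386,.096),(.421,-.288,.096)]: print(((proj(C,p)-[x0,y0])*2.7).round())
E
```

```text
t 66.4 pos [ 0.2939 -0.2983  0.2675] psi 9.8 w 0.0597 F [-0.3  0.8  1.1] j [-0.96  0.01  1.74  0.    1.39  0.44]
mouth neck [372. 286.]
back neck [338. 114.]
left neck [267. 217.]
knob home [560. 166.]
crank [391. 217.]
[686. 296.]
[603. 309.]
```

View pics/final.png

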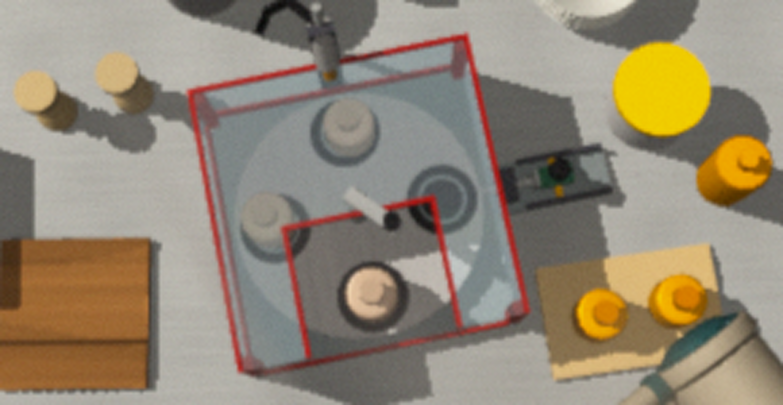

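Everything looks in place. The back jar's neck (349,116) against its prediction (338,114) deserves a numeric check against its disc.

```bash
python3 - <<'E'
from h import *
C=cam('top'); f=lambda u,v,z: ray(C,u/2.7+110,v/2.7+110,z)[:2]
for n,d,k in [('back',(345,135),(349,116)),('left',(274,226),(264,213)),('mouth',(372,296),(371,291)),('right',(442,198),None)]:
    D=f(*d,.042); print(n,'disc',D.round(3),'r from axis',np.linalg.norm(D-[.5557,0]).round(3), '' if k is None else ('neck-disc mm',((f(*k,.126)-D)*1000).round(1)))
print('bolt knob from axis',np.linalg.norm(f(558,168,.08)-[.5557,0]))
print('batt jars',[ (f(*p,.096)).round(3).tolist() for p in [(606,312),(687,296)]])
a=cv2.imread('pics/final.png')[95:170,300:390]; g=cv2.cvtColor(a,cv2.COLOR_BGR2HSV)
for v in range(0,75,5): print(v+95,' '.join(f'{x:3d}' for x in g[v,::4,2]))
E
```

```text
back disc [0.655 0.013] r from axis 0.1 ('neck-disc mm', array([ 1.8, -9.2]))
left disc [0.542 0.104] r from axis 0.105 ('neck-disc mm', array([1. , 2.5]))
mouth disc [ 0.451 -0.015] r from axis 0.106 ('neck-disc mm', array([-3.8, -1.3]))
right disc [ 0.57  -0.106] r from axis 0.107 
bolt knob from axis 0.24950594201028362
batt jars [[0.417, -0.292], [0.433, -0.388]]
95 143 142 128 119 122 116 112 120 122 132 137 137 142 143 144 145 145 146 145 140 138 138 135
100 115 116 118 123 132 139 143 139 131 132 141 147 146 144 142 143 146 149 146 148 146 148 146
105 136 137 142 146 146 143 126 104 128 152 149 148 149 148 152 148 144 141 143 146 148 145 149
110 143 147 148 146 141 104  92 134 152 149 148 148 146 149 150 151 153 138 133 145 148 145 145
115 145 149 145 139 106  87 117 149 152 150 149 150 148 145 148 150 152 153 122 129 149 149 148
120 148 147 146 122  93  92 132 154 154 148 149 150 148 152 145 144 159 151 129 108 144 149 146
125 148 146 141  99  88 101 139 157 154 152 137 143 144 134 133 153 156 156 130  98 133 149 145
130 147 148 142  87  86 109 134 150 155 152 146 133 134 135 154 160 159 149 126  93 128 149 150
135 148 147 142  91  88 106 119 143 158 160 160 157 159 160 161 160 151 137 117  94 128 146 148
140 145 145 140 103  87 101 119 117 137 151 155 159 160 160 154 146 134 126 106  97 138 144 145
145 149 146 145 116  91  87 112 127 121 125 134 139 141 140 130 126 122 113  95 112 144 146 147
150 150 147 147 140 108  89  88 111 123 125 123 124 123 125 122 124 112  94  94 137 149 148 147
155 147 145 148 149 137 101  90  86  98 112 114 114 112 112 109  94  85 101 136 149 147 146 146
160 145 145 146 146 146 144 119  95  89  90  88  89  88  91  89  97 115 140 151 149 147 146 144
165 145 146 146 147 147 144 145 141 129 107 106 103 106 113 120 139 145 150 148 145 148 149 148
```

```bash
python3 -c "
from h import *
pose(); print(manip.sign_off())"
```

```text
t 66.45 pos [ 0.2939 -0.2982  0.2673] psi 9.8 w 0.0601 F [0.3 0.3 0.8] j [-0.96  0.01  1.74  0.    1.39  0.44]
the job is handed in; nothing more can be done
None
```

The changeover is done and handed in at 66.5 s of the 210 s; no verdict was reported. I drew the bolt, turned the table two stations by the crank, and moved both yellow jars to the batt. All three cream jars now stand on stations of their own. I then pushed the bolt home and let its handle down behind the ridge.

- **Knocked jar:** the last cream jar ended up about 50 mm off its station after I set it down, still upright. It was either the announced knock or my release. I re-gripped it and put it back.
- **Cream jars:** the final top view shows them upright, at about 3 mm (left), 4 mm (mouth) and 9 mm (back) from their disc centres, against an 18 mm limit. The 9 mm one is the worst. I left it alone because it is inside the limit.
- **Yellow jars:** both are within 2–5 mm of where I meant to put them, about ±48 mm along the batt and near its middle line.
- **Bolt:** the last gripper position was within about 1 mm of the home position along the bolt and in height. The camera put the knob 250 mm from the axis, where home is 252 mm. I did not test the catch by pulling on it.
- **Other things:** those in the final view (props, flask and tub) look undisturbed. The sponge was outside that view; it was last seen in place earlier in the run.

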